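# Third hand at the packing bench: hold a rack divider against its sprung stop

## Robot

A 6-joint arm with a two-finger parallel gripper is mounted at the origin on the work surface. World frame = base frame: x ahead of the robot, y to its left, z up, the work surface at z = 0. Lengths are in mm, angles in rad, forces in N, time in s.
With the tool pointing down it reaches from about 350 to 775 mm from the base axis. Payload 7.3 kg.
Tool frame: the origin (TCP) lies on the centre line of the jaws, within the pads' length; the fingertips stand 11 mm ahead of it and the grasp point (between the pads) lies 8 mm behind it; z points along the fingers, y is the line along which they close (so a half turn about z gives the same grasp; the last joint's range is limited). The gripper opens to 92 mm and grips with 3 to 60 N. Pads are 19 mm wide; open, the fingers measure 130 mm over their backs; the gripper's body (75 mm by 190 mm) begins 47 mm behind the grasp point.
Start: joints at [-1.438, 0.342, 1.524, -0, 1.275, -0.146], TCP at [144.503, -504.74, 237.741] pointing down, gripper open.
Joint ranges: [-2.53, 2.53], [-0.77, 2.02], [0.04, 2.7], [-1, 4.14], [0.28, 2.66], [-3.11, 3.11]. Speed limits (rad/s): [2.57, 2.57, 3.14, 3.14, 3.14, 3.14].

## Interface

Orientations are given as [roll, pitch, yaw] about the fixed x, y, z axes, in that order (R = Rz(yaw) Ry(pitch) Rx(roll)).
In Python, from plant import bot gives the robot as it stands.
- The arm moves only by the tool step_arm, never from a script. Its argument "deltas" is a list of rows, each a list of 5 numbers: the opening, from 0 (shut) to 1 (fully open), then the shift along the tool's x, y, z each as a share of 0.5 m, from -1 to 1, then the turn about the tool's z as a share of pi/2 rad, from -1 to 1. In form: [[claw, x, y, z, turn], ...]. A call has 1 to 8 rows; each row shifts and turns the commanded pose from where the row before left it, along the tool's axes as they then stand; what a row does not reach is not made up. A row lasts 1/10 s, in which the tool goes at most 50 mm and 8.59 degrees, less where a joint would pass 70% of its speed; a pose out of reach is approached as far as the arm can. A call with a number of a shift or a turn outside -1 to 1 is refused whole. A call with a gripper value outside its range is refused whole. The fingers move at their own pace and stop on an object; the grip force is fixed at half the most. Time passes only in rows, so rows that do not move let the fingers close. It gives the time, the measured TCP pose, the force, the opening and the grip force at its end, in the units of the state.
- bot.get_obs(): the state, without advancing time (a new reading comes with each control period).
- bot.capture(name): name is "scene" or "top" or "wrist"; returns (picture, depth): 384x512x3 uint8, red, green, blue; 384x512 float32, mm along the optical axis (not along the pixel's ray), 0 where there is no reading.
- bot.camera_params(name): a dict with "fov_y" (degrees; the focal length in pixels is half the picture's height over the tangent of half this angle, whatever the lens; pixels are square), "cx", "cy" (the principal point, pixels), "rvec" (rotation vector, rad) and "tvec" (3), from world to camera coordinates, as OpenCV has them. Camera axes: x right, y down, z forward; pixel columns grow to the right and rows downward; lengths in mm; the calibration is good to about 2 mm. A picture is of the moment at which its call begins: read the wrist's pose just before it. camera_params takes no time and is no camera call; for the wrist camera it gives the pose at the moment of the call.
- bot.close_job(): hands the job in; it is judged then, once.
The state is a dict: "time": time; "joint_positions": joint angles; "dq": joint speeds; "tau": joint torques, N m; "tool_pos": TCP position; "tcp_rot": TCP orientation; "contact_force": force on the tool from outside, world axes, zero at the start; "moment": the same for the moment, N m; "grip_width": finger opening in mm; "finger_force": force on a finger pad.
Only numpy, scipy, OpenCV 4.12 (cv2) and the standard library are available. Lean on these libraries where they do the work, as an engineer would, in place of code of your own. Each camera call takes 0.05 s, during which the arm holds its last target. There are 200 camera calls.

## Task

Take the loose wooden divider from the sloped rest and stand it on edge, fully down, in the empty channel of the rack. Then slide it along the channel against the sprung stop and press the stop in about half of its travel (a steady push of about 10 N, never ramming it), leaving the other things on the bench where they are. Finish while still gripping the divider and pressing it there, upright and on the channel floor, so that I can drive its screws: do not let go.

Things in the scene. Friction and masses are not known exactly. Their poses are not given: they have to be found in the camera images.
- divider_centre (a point): Centre of the loose divider: a plain light-wood board 160 x 10 x 100 mm (its own x, y, z: x along its length, y through its thickness, z from lower to upper long edge), about 0.12 kg, both sides alike. At the start it leans in the sloped rest, its upper edge tipped 30 degrees from upright towards the robot; its upper 55 mm is free on both sides.
- rest: Sloped rest, fixed to the bench: plywood foot 190 x 130 x 12 mm (x, y, z), a steel ledge 40 mm above the bench that carries the divider's lower edge, and a steel back plate that backs only its lower 45 mm, on the underside. Origin on the bench below the ledge; x along the divider; it leans towards +y.
- channel_floor (a point): Middle of the floor of the empty channel (z up, x along the channel towards its sprung stop), 16 mm above the bench. The aluminium channel is 200 mm long (x -100 to +100), 15 mm wide inside; walls rise 22 mm over the floor, with flared lips above up to 30 mm, 30 mm wide at the mouth. Its -x end is open.
- rack: Fixed plywood board 300 x 210 x 12 mm with three parallel channels 65 mm apart, running along its x. Which of the three is empty varies; the other two hold fastened dividers of the same size, standing 116 mm above the bench. Origin at the centre of its underside.
- stop_face (a point): Centre of the face of the empty channel's sprung stop, a black rubber-faced plate 24 mm wide and 70 mm high, which reaches from 30 to 100 mm above the channel floor. The face looks along the channel (the channel's -x); at rest it is 90 mm from the channel's middle. Behind it are a steel rod and a grey housing fixed to the rack.
- stop (a joint): How far the sprung stop is pressed in along the channel (+x), in m: 0 at rest, at most 0.025 (then it is hard against its end). Spring 0.8 N per mm without preload: 10 N at 0.0125, 20 N at the end. It springs back when released.
- tape_roll: Bystander: a brown tape roll lying flat, 100 mm across, 48 mm high, origin at the centre of its underside.
- carton: Bystander: a small closed carton 100 x 140 x 70 mm (x, y, z), origin at the centre of its underside.
- cutter: Bystander: a grey box cutter 140 x 26 x 14 mm lying along its x, with a short 30 mm blade at its +x end; origin at the underside of the handle's centre.

How it is judged:
By the outcome, as a careful person would: the job done as asked, in the order asked, and still so for the second after the job is handed in, while the arm keeps its last pose, push and grip.
It also fails if it takes over 48 s, if anything falls off the work surface, if the arm or the gripper's body presses on something with over 40 N, if the wrist force passes 120 N, or if a joint passes its speed limit or range.

## Working session

There is one attempt and no reset: what is moved stays moved. The work goes in short steps, Python scripts to look and compute and a tool call to move; the robot and the scene stay as the last step left them, time stands still between calls to the robot, and variables do not carry over. Pictures are saved under pics/ and viewed, at most 10 in all, crops included, and the job is handed in when it is done.

Besides the shell and the picture viewer there is one more tool, called after "Call:" as name(argument=value, ...) on one line, values as JSON. step_arm: Moves the arm, as the interface text tells. Shift numbers are shares of 0.5 m and turn numbers shares of pi/2 rad, none past 1 either way. Its arguments: {"type":"object","properties":{"deltas":{"type":"array","items":{"type":"array","items":{"type":"number","minimum":-1,"maximum":1}}}},"required":["deltas"]}

```bash
mkdir -p pics; cat > h.py <<'E'
import numpy as np, cv2
from plant import bot
def cap(n):
    p=bot.camera_params(n); im,d=bot.capture(n); return p,im,d
def cloud(p,d):
    h,w=d.shape; f=h/2/np.tan(np.radians(p['fov_y'])/2)
    v,u=np.mgrid[:h,:w]
    c=np.stack([(u-p['cx'])/f*d,(v-p['cy'])/f*d,d],-1)
    R=cv2.Rodrigues(np.array(p['rvec'],float))[0]
    w_=(c-np.array(p['tvec']).ravel())@R
    w_[d<=0]=np.nan
    return w_
E
python3 - <<'E'
from h import *
np.set_printoptions(precision=3,suppress=True)
print(bot.get_obs())
for n in ['top','scene']:
    p,im,d=cap(n); print(n,p); np.savez(n,im=im,d=d,P=cloud(p,d))
    cv2.imwrite(f'pics/{n}.png',im[...,::-1])
E
```

```text
{'time': 0.0, 'joint_positions': array([-1.438,  0.343,  1.525, -0.   ,  1.275, -0.146]), 'dq': array([ 0.001,  0.002,  0.   ,  0.   ,  0.001, -0.002]), 'tau': array([  0.   , -43.124, -24.422,   0.072,   0.056,  -0.   ]), 'tool_pos': array([ 144.446, -504.328,  237.048]), 'tcp_rot': array([-3.14 , -0.   ,  0.279]), 'contact_force': array([ 0.648, -0.028, -0.687]), 'moment': array([ 0.042, -0.038, -0.045]), 'finger_force': 0.0, 'grip_width': 91.97812277064966}
top {'fov_y': 43.86748215971366, 'cx': 265.15730005003604, 'cy': 188.42265630578947, 'rvec': array([ 2.108, -2.093,  0.249]), 'tvec': array([ 47.003, 602.251, 930.067])}
scene {'fov_y': 51.11181850942952, 'cx': 260.47458663758624, 'cy': 187.55137772716645, 'rvec': array([ 1.607,  2.02 , -0.766]), 'tvec': array([  78.8  , -393.952, 1499.546])}
```

View pics/top.png

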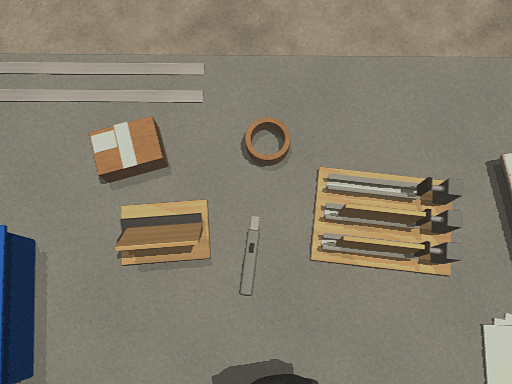

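View pics/scene.png

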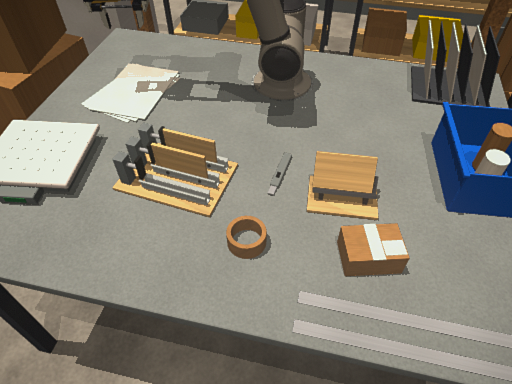

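The top view shows the divider at about (160,238) and the rack at about (385,220). The empty channel is the far one (row ~187), and the stops are at the right-hand end (column ~430). The scene view agrees with this.

```bash
python3 - <<'E'
from h import *
np.set_printoptions(precision=2,suppress=True)
T=np.load('top.npz');S=np.load('scene.npz')
def box(P,x,y,z):
    q=P.reshape(-1,3);return q[(q[:,0]>x[0])&(q[:,0]<x[1])&(q[:,1]>y[0])&(q[:,1]<y[1])&(q[:,2]>z[0])&(q[:,2]<z[1])]
for u,v in [(160,238),(120,264),(208,200),(320,168),(311,260),(450,272),(327,178),(327,190),(418,190),(428,187),(375,210),(370,245)]:
    print(u,v,T['P'][v,u])
c=T['P'][238,160]
for n,P in [('top',T['P']),('scene',S['P'])]:
    q=box(P,(c[0]-60,c[0]+60),(c[1]-110,c[1]+110),(85,140))
    m=np.median(q,0);
    # ransac-ish plane
    r=q
    for _ in range(6):
        o=r.mean(0);w=np.linalg.svd(r-o,full_matrices=False)[2];d=(q-o)@w[2];r=q[abs(d)<3]
    nn=w[2]*np.sign(w[2][2]);print(n,'face',len(q),len(r),o,nn,'tilt',np.degrees(np.arccos(nn[2])),w[0])
    print(' zmax',np.percentile(r[:,2],[1,99]), 'along',np.percentile((r-o)@w[0],[0.5,99.5]))
    # neighbours tops
    for z in [(105,125),(30,55)]:
        q=box(P,(300,720),(-420,-60),z)
        print(n,z,len(q),q.min(0) if len(q) else '',q.max(0) if len(q) else '')
E
```

```text
160 238 [491.44 257.45 107.07]
120 264 [447.97 363.34   1.79]
208 200 [590.11 177.88   3.91]
320 168 [664.12 -72.25  10.43]
311 260 [459.56 -49.93  -1.65]
450 272 [ 434.89 -345.43   12.3 ]
327 178 [640.   -86.93  14.27]
327 190 [613.06 -86.61  11.9 ]
418 190 [ 603.92 -274.13   57.12]
428 187 [ 595.99 -274.37  117.7 ]
375 210 [ 548.64 -166.3   116.71]
370 245 [ 482.93 -160.26   85.83]
top face 1177 964 [488.8  258.81 111.51] [0.85 0.07 0.52] tilt 58.61681230455154 [-0.08  1.   -0.  ]
 zmax [ 85.91 131.05] along [-78.52  79.24]
top (105, 125) 1921 [ 452.41 -348.5   105.  ] [ 618.13 -100.95  122.16]
top (30, 55) 2545 [ 452.46 -344.94   30.04] [643.12 -70.14  54.96]
scene face 1188 1029 [490.62 263.25 107.47] [0.86 0.07 0.51] tilt 59.351338790016854 [ 0.08 -1.    0.01]
 zmax [ 85.35 128.87] along [-77.73  80.36]
scene (105, 125) 894 [ 454.02 -346.76  105.  ] [618.56 -98.83 120.42]
scene (30, 55) 1521 [ 453.68 -347.46   30.01] [643.86 -67.96  54.9 ]
```

```bash
python3 - <<'E'
from h import *
np.set_printoptions(precision=2,suppress=True)
for n in ['top','scene']:
    D=np.load(n+'.npz');P=D['P'].reshape(-1,3);I=D['im'].reshape(-1,3).astype(int)
    wood=(I[:,0]-I[:,2]>35); 
    m=(P[:,0]>430)&(P[:,0]<680)&(P[:,1]>-380)&(P[:,1]<-50)
    t=m&wood&(P[:,2]>60)&(P[:,2]<121)
    q=P[t]
    A=[]
    for lo in (450,515):
        r=q[(q[:,0]>lo)&(q[:,0]<lo+65)]
        print(n,len(r),r.min(0),r.max(0))
    # board outline, wood near z 12
    for z in ((6,18),):
        b=P[m&wood&(P[:,2]>z[0])&(P[:,2]<z[1])][:,:2].astype(np.float32)
        print('board',cv2.minAreaRect(b))
    # top edges
    e=P[m&(P[:,2]>113)&(P[:,2]<120)]
    a=np.radians(-94.5) 
    for a in np.radians([-92,-93,-94,-95,-96,-97]):
        x=np.array([np.cos(a),np.sin(a)]);y=np.array([-x[1],x[0]])
        s=e[:,:2]@y; h=np.histogram(s,np.arange(350,700,2))[0]; 
        k=np.argsort(s); print(np.degrees(a),(h**2).sum())
    a=np.radians(-95);x=np.array([np.cos(a),np.sin(a)]);y=np.array([-x[1],x[0]])
    for nm,z in (('top',(108,122)),('rails',(30,52))):
        r=P[m&(P[:,2]>z[0])&(P[:,2]<z[1])]; 
        h,ed=np.histogram(r[:,:2]@y,np.arange(470,700,4));print(nm,[(int(q),int(w)) for q,w in zip(ed,h) if w>5])
    r=P[m&~wood&(P[:,2]>60)&(P[:,2]<121)]
    print('stop along',np.histogram(r[:,:2]@x,np.arange(150,330,3)) )
E
```

```text
top 425 [ 464.09 -270.45   61.85] [ 496.95 -100.95  120.72]
top 425 [ 537.15 -277.35   66.34] [ 562.81 -108.05  120.94]
board ((548.2214965820312, -207.2962188720703), (299.9788818359375, 210.379638671875), 83.80949401855469)
-92.0 48986
-93.0 55348
-94.0 61002
-95.0 65700
-96.00000000000001 69598
-97.0 66084
top [(478, 8), (482, 11), (486, 32), (490, 57), (494, 198), (498, 193), (502, 117), (506, 21), (510, 10), (546, 17), (550, 27), (554, 26), (558, 206), (562, 175), (566, 145), (570, 30), (574, 15), (610, 15), (614, 22), (618, 26), (622, 24), (626, 27), (630, 23), (634, 25), (638, 17)]
rails [(478, 39), (482, 175), (486, 167), (490, 120), (494, 75), (506, 22), (510, 52), (514, 91), (542, 37), (546, 148), (550, 151), (554, 117), (558, 154), (562, 7), (570, 17), (574, 39), (578, 34), (582, 11), (606, 29), (610, 105), (614, 161), (618, 107), (622, 25), (626, 7), (634, 137), (638, 224), (642, 159), (646, 39)]
stop along (array([ 13,  11,  13,  11,  14,  14,  15,  12,  11,  13,  13,  13,  15,
        13,  16,   9,  14,  12,  17,  10,  16,  11,  81, 192,  72,  54,
         9,   0,   2, 
[... 1279 characters left out ...]
2, 114), (646, 25)]
stop along (array([  0,   0,   0,   0,   0,   0,   0,   0,   0,   0,   0,   0,   0,
         0,   0,   0,   0,   0,   0,   0,   0,  16, 121,  93,  53,  24,
         3,   1,  11,  10,  14,  10,  13,  12,  10,  16,  44, 175, 110,
        61,  55,  52,  60,  60,  52,  55,  47,  19,   1,   0,   0,   0,
         0,   0,   0,   0,   0,   0,   0]), array([150, 153, 156, 159, 162, 165, 168, 171, 174, 177, 180, 183, 186,
       189, 192, 195, 198, 201, 204, 207, 210, 213, 216, 219, 222, 225,
       228, 231, 234, 237, 240, 243, 246, 249, 252, 255, 258, 261, 264,
       267, 270, 273, 276, 279, 282, 285, 288, 291, 294, 297, 300, 303,
       306, 309, 312, 315, 318, 321, 324, 327]))
```

Call:
step_arm(deltas=[[1,0,0,0,-0.095],[1,0,0,0,-0.095],[1,0,0,0,-0.095],[1,0,0,0,-0.095],[1,0,0,0,-0.095],[1,0,0,0,-0.095],[1,0,0,0,-0.095],[1,0,0,0,-0.095]])

```text
time: 0.9
tool_pos: [144.5, -504.5, 237.3]
tcp_rot: [-3.141, -0.001, 1.479]
contact_force: [-0.7, 0.1, -0.1]
grip_width: 91.7
finger_force: 0.0
```

```bash
cat >> h.py <<'E'
def go(x,y,z,yawdeg):
    o=bot.get_obs(); yw=o['tcp_rot'][2]; d=np.array([x,y,z])-o['tool_pos']
    X=np.array([np.cos(yw),np.sin(yw),0]);Y=np.array([np.sin(yw),-np.cos(yw),0])
    t=-((yawdeg-np.degrees(yw)+180)%360-180)/90
    print('pos',o['tool_pos'].round(1),'rot',np.degrees(o['tcp_rot']).round(2),'t',round(float(o['time']),2),'F',o['contact_force'].round(1),'w',round(float(o['grip_width']),1),'ff',round(float(o['finger_force']),1))
    print('need shares: x %.4f y %.4f z %.4f turn %.4f'%(d@X/500,d@Y/500,-d[2]/500,t))
E
python3 - <<'E'
from h import *
np.set_printoptions(precision=2,suppress=True)
go(512,260.5,237,94.6)
a=np.radians(-96.2);x=np.array([np.cos(a),np.sin(a)]);y=np.array([-x[1],x[0]])
c=np.array([549.1,-206.3])
for n in ['top','scene']:
    D=np.load(n+'.npz');P=D['P'].reshape(-1,3);I=D['im'].reshape(-1,3).astype(int)
    L=np.c_[(P[:,:2]-c)@x,(P[:,:2]-c)@y,P[:,2]]
    r=L[(abs(L[:,0])<60)&(abs(L[:,1]-65)<25)&(L[:,2]>30)&(L[:,2]<52)]
    h,e=np.histogram(r[:,1],np.arange(40,90,2));print(n,'rails',[(int(q),int(w)) for q,w in zip(e,h)])
    print(np.percentile(r[:,0],[0,1,99]),[np.median(r[r[:,1]<65][:,1]),np.median(r[r[:,1]>65][:,1])])
    rr=L[(abs(L[:,1]-65)<25)&(L[:,2]>36)&(L[:,2]<52)&(abs(L[:,0])<155)]; print('rail x',np.percentile(rr[:,0],[0,1,5]))
    r=L[(abs(L[:,1]-65)<14)&(L[:,2]>70)&(L[:,2]<125)&(abs(L[:,0])<200)]
    h,e=np.histogram(r[:,0],np.arange(40,80,2));print('stop',[(int(q),int(w)) for q,w in zip(e,h)],r[:,1].min(),r[:,1].max(),np.percentile(r[:,2],98))
    for k in (-65,0):
        r=L[(abs(L[:,1]-k)<8)&(L[:,2]>110)&(L[:,2]<122)&(L[:,0]<60)];print('nb',k,np.median(r[:,1]),np.median(r[:,2]),r[:,0].min(),np.polyfit(r[:,0],r[:,1],1))
E
```

```text
pos [ 144.5 -504.5  237.3] rot [-179.99   -0.05   84.72] t 0.9 F [-0.7  0.1 -0.1] w 91.7 ff 0.0
need shares: x 1.5911 y 0.5913 z 0.0006 turn -0.1097
top rails [(40, 0), (42, 0), (44, 1), (46, 41), (48, 56), (50, 39), (52, 41), (54, 33), (56, 10), (58, 0), (60, 0), (62, 0), (64, 0), (66, 0), (68, 0), (70, 75), (72, 78), (74, 56), (76, 66), (78, 47), (80, 26), (82, 0), (84, 0), (86, 0)]
[-59.58 -58.47  59.08] [np.float64(50.643018580336545), np.float64(74.82551254343494)]
rail x [-128.72 -127.29 -119.25]
stop [(40, 0), (42, 0), (44, 0), (46, 0), (48, 0), (50, 0), (52, 0), (54, 0), (56, 0), (58, 0), (60, 73), (62, 30), (64, 16), (66, 17), (68, 16), (70, 8), (72, 0), (74, 0), (76, 0)] 51.211993337641054 78.98756824007341 118.16717633634977
nb -65 -66.67457535074823 116.61101131951469 -98.57585827766695 [  0.   -66.56]
nb 0 -1.7399074765439169 116.46710614587387 -98.98377958040435 [ 0.   -1.72]
scene rails [(40, 0), (42, 0), (44, 2), (46, 10), (48, 32), (50, 45), (52, 48), (54, 57), (56, 41), (58, 0), (60, 0), (62, 1), (64, 0), (66, 0), (68, 3), (70, 5), (72, 15), (74, 34), (76, 23), (78, 34), (80, 10), (82, 2), (84, 0), (86, 0)]
[-59.66 -59.06  59.41] [np.float64(53.19382488415603), np.float64(76.52472707533445)]
rail x [-131.65 -129.34 -120.31]
stop [(40, 0), (42, 0), (44, 0), (46, 0), (48, 0), (50, 0), (52, 0), (54, 0), (56, 3), (58, 39), (60, 40), (62, 12), (64, 14), (66, 9), (68, 3), (70, 1), (72, 0), (74, 2), (76, 1)] 51.10102217583188 78.969182752703 116.43755877979864
nb -65 -64.18144525056732 114.90850102175925 -101.11710246767275 [  0.   -64.76]
nb 0 0.9750231334405264 114.94846264919335 -100.77563542446505 [-0.    0.35]
```

Call:
step_arm(deltas=[[1,0.07,0.065,0,-0.055],[1,0.07,0.065,0,-0.055],[1,0.07,0.065,0,0],[1,0.07,0.065,0,0],[1,0.07,0.065,0,0],[1,0.07,0.065,0,0],[1,0.07,0.065,0,0],[1,0.07,0.065,0,0]])

```text
time: 1.7
tool_pos: [392.7, -212.7, 237.6]
tcp_rot: [-3.141, -0.0, 1.645]
contact_force: [0.5, 0.8, -0.6]
grip_width: 92.1
finger_force: 0.0
```

```bash
python3 -c "
from h import *
go(512,260.5,237,94.6)"
```

```text
pos [ 392.7 -212.7  237.6] rot [-179.99   -0.     94.26] t 1.7 F [ 0.5  0.8 -0.6] w 92.1 ff 0.0
need shares: x 0.9261 y 0.3082 z 0.0012 turn -0.0038
```

Call:
step_arm(deltas=[[1,0.09,0.04,0,-0.004],[1,0.09,0.04,0,0],[1,0.09,0.04,0,0],[1,0.09,0.04,0,0],[1,0.09,0.04,0,0],[1,0.09,0.04,0,0],[1,0.09,0.03,0,0],[1,0.09,0.01,0,0]])

```text
time: 2.5
tool_pos: [503.3, 157.6, 237.1]
tcp_rot: [-3.141, 0.0, 1.652]
contact_force: [1.9, -0.2, 0.1]
grip_width: 91.8
finger_force: 0.0
```

Call:
step_arm(deltas=[[1,0.09,0,0,0],[1,0.05,0,0,0],[1,0,0,0,0],[1,0,0,0,0]])

```text
time: 2.9
tool_pos: [496.7, 225.3, 237.2]
tcp_rot: [-3.141, 0.001, 1.653]
contact_force: [-0.0, -0.5, -0.2]
grip_width: 92.0
finger_force: 0.0
```

```bash
python3 - <<'E'
from h import *
np.set_printoptions(precision=2,suppress=True)
go(512,260.5,237,94.6)
p,im,d=cap('wrist');P=cloud(p,d);cv2.imwrite('pics/w1.png',im[...,::-1])
q=P.reshape(-1,3);q=q[(q[:,2]>85)&(q[:,2]<140)&(abs(q[:,0]-490)<50)&(abs(q[:,1]-260)<110)]
print(len(q))
r=q
for _ in range(6):
    o=r.mean(0);w=np.linalg.svd(r-o,full_matrices=False)[2];d=(q-o)@w[2];r=q[abs(d)<3]
n=w[2]*np.sign(w[2][2]);print(o,n,w[0],np.percentile(r[:,2],[1,99]),np.percentile(r[:,1],[.5,50,99.5]))
t=q[q[:,2]>125];print(np.percentile(t,[1,50,99],axis=0))
E
```

```text
pos [496.7 225.3 237.2] rot [-179.94    0.05   94.72] t 2.9 F [-0.  -0.5 -0.2] w 92.0 ff 0.0
need shares: x 0.0676 y 0.0362 z 0.0004 turn 0.0013
6597
[488.29 267.55 111.14] [0.85 0.07 0.52] [ 0.08 -1.   -0.  ] [ 85.65 129.21] [183.4  270.6  339.89]
[[466.48 183.44 125.08]
 [475.86 269.97 127.2 ]
 [485.83 338.17 129.63]]
```

View pics/w1.png

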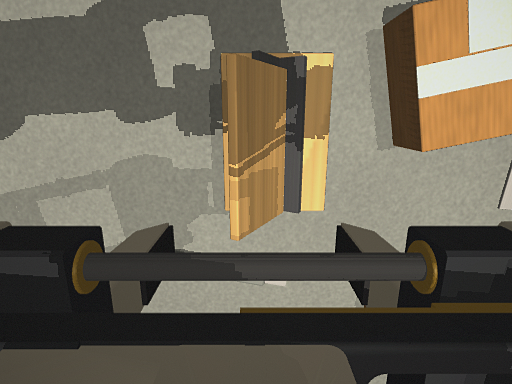

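Call:
step_arm(deltas=[[1,0.07,0.026,0,0],[1,0,0,0.05,0],[1,0,0,0.05,0],[1,0,0,0.05,0],[1,0,0,0,0],[1,0,0,0,0]])

```text
time: 3.55
tool_pos: [507.7, 260.1, 163.1]
tcp_rot: [-3.141, 0.0, 1.65]
contact_force: [1.1, -0.7, 0.5]
grip_width: 91.8
finger_force: 0.0
```

```bash
python3 - <<'E'
from h import *
np.set_printoptions(precision=1,suppress=True)
go(507,261,104,94.6)
P=np.load('top.npz')['P']
for u,v in [(150,222),(165,222),(190,222),(200,222),(202,230),(203,218),(165,214),(165,226)]: print(u,v,P[v,u])
E
```

```text
pos [507.7 260.1 163.1] rot [-180.     0.    94.5] t 3.55 F [ 1.1 -0.7  0.5] w 91.8 ff 0.0
need shares: x 0.0019 y -0.0013 z 0.1182 turn -0.0007
150 222 [533.1 293.9  45. ]
165 222 [533.1 261.9  46.6]
190 222 [533.6 209.4  45.5]
200 222 [534.  188.5  43.9]
202 230 [516.9 183.5  44.9]
203 218 [548.  186.5  12.4]
165 214 [555.9 269.5  14.7]
165 226 [523.5 260.   53.7]
```

Call:
step_arm(deltas=[[1,0,0,0.04,0],[1,0,0,0.04,0],[1,0,0,0.035,0],[1,0,0,0,0],[1,0,0.015,0,0],[1,0,0.015,0,0],[1,0,0,0,0]])

```text
time: 4.25
tool_pos: [524.3, 262.6, 106.7]
tcp_rot: [3.138, -0.001, 1.651]
contact_force: [0.2, -0.8, 0.1]
grip_width: 91.6
finger_force: 0.1
```

Close with the tool held still.

Call:
step_arm(deltas=[[0.6,0,0,0,0],[0.4,0,0,0,0],[0.3,0,0,0,0],[0.2,0,0,0,0],[0.1,0,0,0,0],[0,0,0,0,0],[0,0,0,0,0],[0,0,0,0,0]])

```text
time: 5.05
tool_pos: [522.2, 262.4, 105.1]
tcp_rot: [3.142, 0.0, 1.652]
contact_force: [-0.7, 0.5, 0.1]
grip_width: 32.6
finger_force: 0.1
```

```bash
python3 - <<'E'
from h import *
go(523,261,180,94.6)
p,im,d=cap('scene');np.savez('s2',im=im,P=cloud(p,d));cv2.imwrite('pics/s2.png',cv2.resize(im[100:260,260:440,::-1],(720,600)[:2]))
E
```

```text
pos [522.2 262.4 105.1] rot [1.800e+02 1.000e-02 9.463e+01] t 5.05 F [-0.7  0.5  0.1] w 32.6 ff 0.1
need shares: x -0.0029 y 0.0014 z -0.1497 turn 0.0004
```

View pics/s2.png

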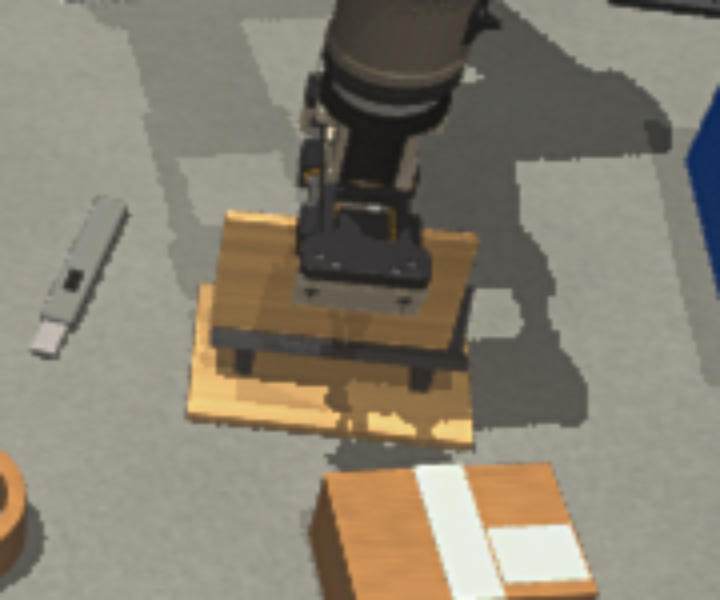

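The crop shows the board at (345,275) being raised by the fingers, which are still closing at 33 mm. Keep closing.

Call:
step_arm(deltas=[[0,0,0,0,0],[0,0,0,0,0],[0,0,0,0,0],[0,0,0,0,0],[0,0,0,0,0],[0,0,0,0,0]])

```text
time: 5.7
tool_pos: [522.2, 262.4, 105.2]
tcp_rot: [3.142, 0.0, 1.652]
contact_force: [0.7, -0.3, -1.6]
grip_width: 10.0
finger_force: 30.0
```

Call:
step_arm(deltas=[[0,0,0,-0.02,0],[0,0,0,-0.05,0],[0,0,0,-0.08,0],[0,0,0,-0.08,0],[0,0,0,-0.04,0],[0,0,0,0,0]])

```text
time: 6.3
tool_pos: [523.6, 263.0, 244.5]
tcp_rot: [3.134, -0.002, 1.652]
contact_force: [0.1, -0.2, -0.0]
grip_width: 9.8
finger_force: 30.0
```

```bash
python3 - <<'E'
from h import *
np.set_printoptions(precision=2,suppress=True)
go(618.7,-163.6,237,83.8)
o=bot.get_obs();yw=o['tcp_rot'][2];t=o['tool_pos']
X=np.array([np.cos(yw),np.sin(yw)]);Y=np.array([np.sin(yw),-np.cos(yw)])
for n in ('scene','top','wrist'):
    p,im,d=cap(n);P=cloud(p,d);q=P.reshape(-1,3);I=im.reshape(-1,3).astype(int)
    L=np.c_[(q[:,:2]-t[:2])@X,(q[:,:2]-t[:2])@Y,q[:,2]-t[2]]
    k=(abs(L[:,0])<100)&(abs(L[:,1])<18)&(L[:,2]>-90)&(L[:,2]<45)&(I[:,0]-I[:,2]>35)
    r=L[k]; print(n,len(r));
    if len(r)>20: print(np.percentile(r,[1,50,99],axis=0)); print('lowest/top edge slope', [np.polyfit(r[:,0],r[:,i],1) for i in (1,)], 'tilt',np.polyfit(r[:,2],r[:,1],1))
    cv2.imwrite(f'pics/l_{n}.png',im[...,::-1])
    np.savez('l_'+n,L=r)
E
```

```text
pos [523.6 263.  244.5] rot [179.57  -0.11  94.64] t 6.3 F [ 0.1 -0.2 -0. ] w 9.8 ff 30.0
need shares: x -0.8658 y 0.1207 z 0.0151 turn 0.1204
scene 1672
[[-76.91  -2.1  -60.41]
 [-12.73   4.98 -21.71]
 [ 80.29   8.18  37.8 ]]
lowest/top edge slope [array([0.  , 4.84])] tilt [-0.02  4.52]
top 286
[[-80.13  -6.39 -57.9 ]
 [-54.8   -2.86  33.96]
 [ 78.14   3.18  37.91]]
lowest/top edge slope [array([-0.01, -3.03])] tilt [ 0.05 -3.07]
wrist 5131
[[-8.9  -6.74 30.43]
 [47.11 -2.   32.56]
 [79.93  2.98 34.11]]
lowest/top edge slope [array([ 0.  , -1.92])] tilt [-0.11  1.66]
```

View pics/l_scene.png

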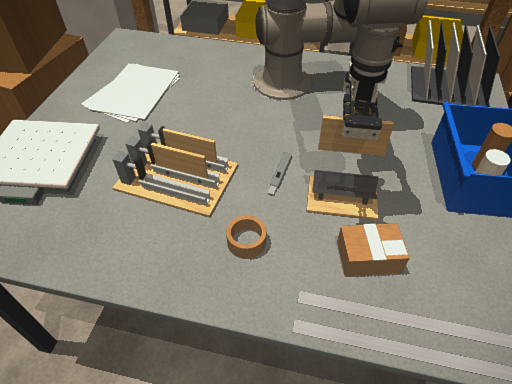

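Call:
step_arm(deltas=[[0,0,0,0,0.06],[0,0,0,0,0.06],[0,-0.05,0.02,0,0],[0,-0.08,0.03,0,0],[0,-0.08,0.03,0,0],[0,-0.08,0.03,0,0],[0,-0.08,0.03,0,0],[0,-0.08,0.03,0,0]])

```text
time: 7.25
tool_pos: [581.9, 28.0, 238.2]
tcp_rot: [-3.138, 0.0, 1.463]
contact_force: [-0.1, 0.2, -1.8]
grip_width: 10.0
finger_force: 30.0
```

Call:
step_arm(deltas=[[0,-0.08,0.03,0,0],[0,-0.08,0.03,0,0],[0,-0.08,0.02,0,0],[0,-0.06,0.01,0,0],[0,-0.03,0,0,0],[0,0,0,0,0],[0,0,0,0,0]])

```text
time: 7.95
tool_pos: [609.1, -138.0, 239.4]
tcp_rot: [-3.14, -0.001, 1.463]
contact_force: [0.2, -0.2, -0.8]
grip_width: 9.7
finger_force: 30.0
```

```bash
python3 - <<'E'
from h import *
go(617.6,-173.6,180,83.8)
E
```

```text
pos [ 609.1 -138.   239.4] rot [-1.799e+02 -7.000e-02  8.385e+01] t 7.95 F [ 0.2 -0.2 -0.8] w 9.7 ff 30.0
need shares: x -0.0689 y 0.0245 z 0.1188 turn 0.0005
```

Call:
step_arm(deltas=[[0,-0.04,0.0125,0,0],[0,-0.03,0.0125,0,0],[0,0,0,0.05,0],[0,0,0,0.06,0],[0,0,0,0.06,0],[0,0,0,0.04,0],[0,0,0,0,0],[0,0,0,0,0]])

```text
time: 8.75
tool_pos: [618.7, -175.6, 135.7]
tcp_rot: [3.141, 0.0, 1.463]
contact_force: [-0.7, 0.1, -0.3]
grip_width: 9.9
finger_force: 30.0
```

```bash
python3 - <<'E'
from h import *
np.set_printoptions(precision=2,suppress=True)
go(617.6,-173.6,130,83.8)
o=bot.get_obs();yw=o['tcp_rot'][2];t=o['tool_pos']
X=-np.array([np.cos(yw),np.sin(yw)]);Y=np.array([-X[1],X[0]])
for n in ('scene','top','wrist'):
    p,im,d=cap(n);P=cloud(p,d);q=P.reshape(-1,3);I=im.reshape(-1,3).astype(int)
    L=np.c_[(q[:,:2]-t[:2])@X,(q[:,:2]-t[:2])@Y,q[:,2]]
    wood=I[:,0]-I[:,2]>35
    b=L[wood&(abs(L[:,0])<95)&(abs(L[:,1])<18)&(L[:,2]>60)&(L[:,2]<185)]
    print(n,'board',len(b)); 
    if len(b)>20: print(np.percentile(b,[1,50,99],axis=0))
    tp=b[b[:,2]>np.percentile(b[:,2],99)-4] if len(b)>20 else b
    if len(tp)>5: print(' topedge y',np.percentile(tp[:,1],[2,50,98]))
    r=L[(abs(L[:,0])<100)&(abs(L[:,1])<25)&(L[:,2]>40)&(L[:,2]<52)&~wood]
    for s in(-1,1):
        a=r[r[:,1]*s>0]; 
        if len(a)>20: print(' lip',s,len(a),np.percentile(a[:,1],[3,50,97]),np.median(a[:,2]),np.polyfit(a[:,0],a[:,1],1))
    s=L[(abs(L[:,1])<13)&(L[:,0]>80)&(L[:,0]<125)&(L[:,2]>60)&(L[:,2]<122)]
    print(' stop',len(s),np.percentile(s[:,0],[1,5,25]) if len(s) else '')
    cv2.imwrite(f'pics/m_{n}.png',im[...,::-1])
w=cv2.imread('pics/m_wrist.png');s=cv2.imread('pics/m_scene.png')[100:230,90:260]
cv2.imwrite('pics/m.png',cv2.hconcat([cv2.resize(w,(400,300)),cv2.resize(s,(392,300))]))
E
```

```text
pos [ 618.7 -175.6  135.7] rot [179.98   0.01  83.85] t 8.75 F [-0.7  0.1 -0.3] w 9.9 ff 30.0
need shares: x 0.0038 y -0.0026 z 0.0113 turn 0.0005
scene board 931
[[-82.56  -2.99  74.26]
 [-40.91   4.26 117.73]
 [ 72.1    6.77 173.63]]
 topedge y [-3.99  1.42  6.28]
 lip -1 194 [-18.96 -14.17  -9.25] 43.035078108127095 [  0.   -14.09]
 lip 1 132 [ 6.1  12.72 15.1 ] 44.637591726167216 [-0.01 11.88]
 stop 64 [95.89 97.11 98.07]
top board 222
[[-80.29  -4.85  80.75]
 [-54.37  -2.59 172.58]
 [-29.14   5.28 177.24]]
 topedge y [-4.36  0.32  4.88]
 lip -1 120 [-19.21 -15.77 -10.01] 45.11393697744666 [ -0.   -15.27]
 lip 1 37 [ 5.01  9.36 14.63] 43.69493234579023 [-0.16 -3.4 ]
 stop 0 
wrist board 5164
[[-80.55  -4.54 171.87]
 [-47.62   0.19 174.01]
 [  8.36   5.18 175.51]]
 topedge y [-4.42  0.19  5.06]
 lip -1 1629 [-19.43 -15.05 -10.68] 44.261589712199786 [ -0.   -15.07]
 lip 1 606 [11.65 13.28 15.02] 45.6398182128276 [-0.   13.19]
 stop 0
```

View pics/m.png

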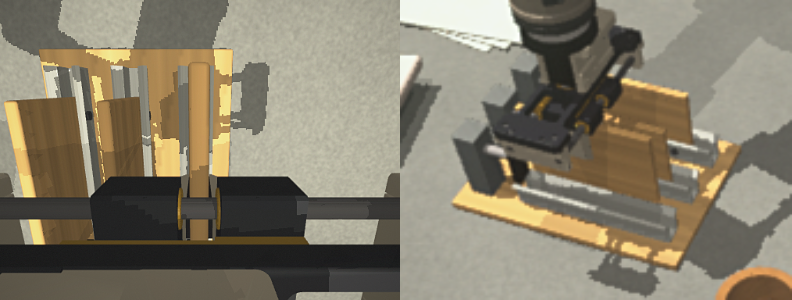

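Call:
step_arm(deltas=[[0,0,-0.005,0,0],[0,0,0,0.03,0],[0,0,0,0.03,0],[0,0,0,0.02,0],[0,0,0,0.01,0],[0,0,0,0,0],[0,0,0,0,0]])

```text
time: 9.6
tool_pos: [616.1, -175.4, 90.9]
tcp_rot: [3.141, 0.0, 1.463]
contact_force: [-0.2, 0.1, -0.5]
grip_width: 9.8
finger_force: 30.0
```

Call:
step_arm(deltas=[[0,0,0,0.006,0],[0,0,0,0.006,0],[0,0,0,0,0],[0,0,0,0,0]])

```text
time: 10.0
tool_pos: [615.7, -175.2, 84.2]
tcp_rot: [-3.141, 0.0, 1.463]
contact_force: [-0.1, -0.2, -1.4]
grip_width: 9.9
finger_force: 30.0
```

Call:
step_arm(deltas=[[0,0,0,0.004,0],[0,0,0,0.002,0],[0,0,0,0,0],[0,0,0,0,0]])

```text
time: 10.4
tool_pos: [615.7, -175.2, 81.2]
tcp_rot: [3.142, 0.0, 1.463]
contact_force: [0.4, 0.2, -1.5]
grip_width: 10.1
finger_force: 30.0
```

Call:
step_arm(deltas=[[0,0,0,0.002,0],[0,0,0,0.002,0],[0,0,0,0,0],[0,0,0,0,0]])

```text
time: 10.8
tool_pos: [615.7, -175.2, 79.2]
tcp_rot: [-3.142, 0.0, 1.463]
contact_force: [1.3, 0.3, -0.9]
grip_width: 9.4
finger_force: 30.0
```

Call:
step_arm(deltas=[[0,0,0,0.002,0],[0,0,0,0,0],[0,0,0,0,0]])

```text
time: 11.1
tool_pos: [615.9, -175.2, 78.9]
tcp_rot: [3.141, 0.0, 1.463]
contact_force: [-1.1, 0.2, 5.4]
grip_width: 9.7
finger_force: 30.0
```

Call:
step_arm(deltas=[[0,0,0,0.002,0],[0,0,0,0,0],[0,0,0,0,0]])

```text
time: 11.4
tool_pos: [615.9, -175.3, 78.9]
tcp_rot: [3.14, 0.001, 1.463]
contact_force: [-3.1, 1.7, 11.5]
grip_width: 9.9
finger_force: 30.0
```

Call:
step_arm(deltas=[[0,0,0,-0.001,0],[0,-0.008,0,0,0],[0,-0.008,0,0,0],[0,-0.008,0,0,0],[0,0,0,0,0],[0,0,0,0,0]])

```text
time: 12.0
tool_pos: [615.5, -186.8, 78.9]
tcp_rot: [3.139, -0.0, 1.463]
contact_force: [-0.1, 3.2, 6.7]
grip_width: 10.2
finger_force: 30.0
```

Call:
step_arm(deltas=[[0,-0.004,0,0,0],[0,0,0,0,0],[0,0,0,0,0]])

```text
time: 12.3
tool_pos: [615.3, -188.4, 79.0]
tcp_rot: [3.139, -0.001, 1.463]
contact_force: [0.8, 4.2, 6.9]
grip_width: 9.8
finger_force: 30.0
```

Call:
step_arm(deltas=[[0,-0.004,0,0,0],[0,0,0,0,0],[0,0,0,0,0]])

```text
time: 12.6
tool_pos: [615.1, -190.3, 78.9]
tcp_rot: [3.139, -0.001, 1.463]
contact_force: [0.3, 4.0, 7.3]
grip_width: 9.7
finger_force: 30.0
```

Call:
step_arm(deltas=[[0,-0.004,0,0,0],[0,0,0,0,0],[0,0,0,0,0]])

```text
time: 12.9
tool_pos: [614.9, -192.2, 78.9]
tcp_rot: [3.139, -0.001, 1.463]
contact_force: [0.9, 5.0, 6.7]
grip_width: 9.8
finger_force: 30.0
```

Call:
step_arm(deltas=[[0,-0.004,0,-0.0008,0],[0,0,0,0,0],[0,0,0,0,0]])

```text
time: 13.2
tool_pos: [614.4, -194.6, 79.0]
tcp_rot: [3.14, -0.0, 1.463]
contact_force: [0.8, 3.9, 5.5]
grip_width: 9.9
finger_force: 30.0
```

Call:
step_arm(deltas=[[0,-0.004,0,0,0],[0,0,0,0,0],[0,0,0,0,0]])

```text
time: 13.5
tool_pos: [614.2, -196.4, 79.0]
tcp_rot: [3.14, -0.001, 1.463]
contact_force: [1.7, 5.6, 7.0]
grip_width: 9.8
finger_force: 30.0
```

Call:
step_arm(deltas=[[0,-0.004,0,0,0],[0,0,0,0,0],[0,0,0,0,0]])

```text
time: 13.8
tool_pos: [613.9, -198.1, 79.0]
tcp_rot: [3.14, -0.001, 1.463]
contact_force: [1.4, 4.8, 5.9]
grip_width: 10.0
finger_force: 30.0
```

Call:
step_arm(deltas=[[0,-0.004,0,0,0],[0,0,0,0,0],[0,0,0,0,0]])

```text
time: 14.1
tool_pos: [613.8, -199.8, 79.0]
tcp_rot: [3.14, -0.001, 1.464]
contact_force: [1.2, 7.0, 6.7]
grip_width: 9.7
finger_force: 30.0
```

Call:
step_arm(deltas=[[0,-0.004,0,0,0],[0,0,0,0,0],[0,0,0,0,0]])

```text
time: 14.4
tool_pos: [613.6, -201.5, 79.0]
tcp_rot: [3.14, -0.002, 1.464]
contact_force: [0.9, 7.6, 7.1]
grip_width: 9.9
finger_force: 30.0
```

Call:
step_arm(deltas=[[0,-0.004,0,0,0],[0,0,0,0,0],[0,0,0,0,0]])

```text
time: 14.7
tool_pos: [613.4, -203.1, 79.0]
tcp_rot: [3.14, -0.002, 1.464]
contact_force: [1.0, 9.7, 7.9]
grip_width: 10.0
finger_force: 30.0
```

Call:
step_arm(deltas=[[0,-0.004,0,0,0],[0,0,0,0,0],[0,0,0,0,0]])

```text
time: 15.0
tool_pos: [613.2, -204.8, 79.0]
tcp_rot: [3.14, -0.003, 1.464]
contact_force: [1.1, 11.5, 6.9]
grip_width: 10.1
finger_force: 30.0
```

```bash
cat > m.py <<'E'
from h import *
np.set_printoptions(precision=2,suppress=True)
o=[];
for _ in range(3):
    s=bot.get_obs();o.append(s['contact_force']);bot.capture('top')
print('F mean',np.mean(o,0),s['tool_pos'],s['moment'])
a=np.radians(-96.2);x=np.array([np.cos(a),np.sin(a)]);y=np.array([-x[1],x[0]]);c=np.array([549.1,-206.3])
def meas(P,I,tag):
    q=P.reshape(-1,3);I=I.reshape(-1,3).astype(int);L=np.c_[(q[:,:2]-c)@x,(q[:,:2]-c)@y,q[:,2]]
    for k in (-65.5,-.5,64):
        r=L[(abs(L[:,1]-k)<14)&(L[:,2]>105)&(L[:,2]<122)&(I.max(1)<75)&(L[:,0]>45)&(L[:,0]<95)]
        e=L[(abs(L[:,1]-k)<14)&(L[:,2]>60)&(L[:,2]<122)&(L[:,0]>45)&(L[:,0]<90)&(I.max(1)<75)]
        print(tag,k,len(r),np.percentile(r[:,0],[5,50,95]) if len(r)>5 else '',len(e),np.percentile(e[:,0],[5,50]) if len(e)>5 else '')
for n in ('top','scene'):
    D=np.load(n+'.npz');meas(D['P'],D['im'],n+'0')
    p,im,d=cap(n);meas(cloud(p,d),im,n);cv2.imwrite(f'pics/n_{n}.png',im[...,::-1])
E
python3 m.py
```

```text
F mean [ 0.91 10.99  7.24] [ 613.24 -204.8    79.05] [ 1.13 -0.27 -0.01]
top0 -65.5 73 [53.54 63.34 68.36] 120 [55.36 62.25]
top0 -0.5 70 [51.66 63.46 68.77] 126 [53.26 62.61]
top0 64 67 [60.78 63.68 68.9 ] 164 [60.64 61.93]
top -65.5 0  0 
top -0.5 0  0 
top 64 0  0 
scene0 -65.5 22 [59.16 61.97 66.27] 68 [58.95 61.67]
scene0 -0.5 31 [59.57 63.97 68.62] 83 [58.69 61.65]
scene0 64 44 [59.   61.63 67.14] 139 [58.37 60.4 ]
scene -65.5 0  0 
scene -0.5 0  0 
scene 64 31 [68.76 73.65 78.43] 31 [68.76 73.65]
```

Call:
step_arm(deltas=[[0,-0.004,0,-0.0014,0],[0,0,0,0,0],[0,0,0,0,0],[0,0,0,0,0]])

```text
time: 15.65
tool_pos: [612.9, -206.8, 79.1]
tcp_rot: [3.141, -0.003, 1.464]
contact_force: [3.2, 9.6, 4.6]
grip_width: 9.8
finger_force: 30.0
```

```bash
python3 m.py; python3 -c "
import cv2
a=cv2.imread('pics/n_scene.png')[95:225,95:265];cv2.imwrite('pics/n1.png',cv2.resize(a,(784,600)))"
```

```text
F mean [2.65 9.31 3.9 ] [ 612.85 -206.81   79.06] [ 1.12 -0.42  0.11]
top0 -65.5 73 [53.54 63.34 68.36] 120 [55.36 62.25]
top0 -0.5 70 [51.66 63.46 68.77] 126 [53.26 62.61]
top0 64 67 [60.78 63.68 68.9 ] 164 [60.64 61.93]
top -65.5 0  0 
top -0.5 0  0 
top 64 0  0 
scene0 -65.5 22 [59.16 61.97 66.27] 68 [58.95 61.67]
scene0 -0.5 31 [59.57 63.97 68.62] 83 [58.69 61.65]
scene0 64 44 [59.   61.63 67.14] 139 [58.37 60.4 ]
scene -65.5 0  0 
scene -0.5 0  0 
scene 64 32 [71.46 75.53 80.38] 32 [71.46 75.53]
```

View pics/n1.png

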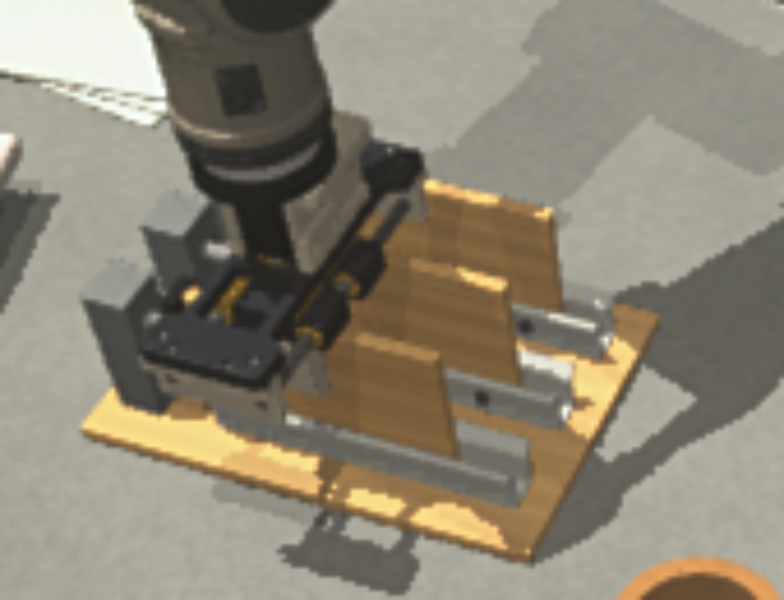

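The crop shows the board upright in the near channel, its top edge at (395,345) level with its neighbours and its free end at (445,455). The force and picture estimates of the press differ by about 2 mm, so I'll check the board's end position against the fixed geometry.

```bash
python3 - <<'E'
from h import *
np.set_printoptions(precision=2,suppress=True)
a=np.radians(-96.2);x=np.array([np.cos(a),np.sin(a)]);y=np.array([-x[1],x[0]]);c=np.array([549.1,-206.3])
for n in ('scene','wrist','top'):
    p,im,d=cap(n);q=cloud(p,d).reshape(-1,3);I=im.reshape(-1,3).astype(int);L=np.c_[(q[:,:2]-c)@x,(q[:,:2]-c)@y,q[:,2]]
    wood=I[:,0]-I[:,2]>35
    for k in (-65.5,-.5,64):
        b=L[wood&(abs(L[:,1]-k)<12)&(L[:,2]>60)&(L[:,2]<122)&(L[:,0]<0)&(L[:,0]>-140)]
        r=L[~wood&(abs(L[:,1]-k)<22)&(L[:,2]>38)&(L[:,2]<52)&(L[:,0]<0)&(L[:,0]>-160)]
        if len(b)>10:
            t=b[b[:,2]>112]
            print(n,k,'end',np.percentile(b[:,0],[0,1,3]),'topz',np.percentile(t[:,2],[10,50,90]) if len(t) else '', 'tilt z/x',np.polyfit(t[:,0],t[:,2],1)[0] if len(t)>10 else '','rail end',np.percentile(r[:,0],[0,1,2]) if len(r) else '')
            for z0,z1 in((65,85),(95,115)):
                s=b[(b[:,2]>z0)&(b[:,2]<z1)]
                if len(s)>10: print('   z',z0,'y med',np.median(s[:,1]),'end',np.percentile(s[:,0],1))
E
```

```text
scene -65.5 end [-101.87 -100.66  -99.57] topz [113.17 115.5  117.33] tilt z/x -0.0026682977295901865 rail end [-130.69 -130.35 -130.2 ]
   z 65 y med -62.049887825793725 end -100.76882760182352
   z 95 y med -62.34814067485105 end -100.63599566015363
scene -0.5 end [-101.22 -100.48  -99.95] topz [113.21 115.48 117.28] tilt z/x 0.0014888841669407139 rail end [-130.6  -130.07 -129.71]
   z 65 y med 2.6779022869572815 end -100.90581084444084
   z 95 y med 2.6197787211551 end -100.38476050921773
scene 64 end [-89.94 -88.91 -88.34] topz [112.67 115.34 117.43] tilt z/x 0.002791328866426243 rail end [-131.21 -130.46 -130.05]
   z 65 y med 67.78527251044285 end -89.17850669038515
   z 95 y med 67.38948472237709 end -88.49227786696181
wrist -65.5 end [-99.9  -97.43 -93.96] topz  tilt z/x  rail end [-130.2  -129.21 -128.43]
   z 65 y med -61.60459199278341 end -95.97101321477378
wrist -0.5 end [-99.76 -98.58 -97.18] topz [114.11 115.82 116.75] tilt z/x -0.0006665630083938877 rail end [-130.03 -129.13 -128.61]
   z 65 y med 3.3937242243973227 end -98.4922666432129
   z 95 y med 3.2923024337609
[... 231 characters left out ...]
98.48 -97.98] topz [114.72 116.82 119.09] tilt z/x -0.0019537064973443622 rail end [-128.32 -127.39 -125.94]
   z 65 y med -70.88543754677336 end -98.53574243002103
   z 95 y med -68.13798187911291 end -98.65703914475509
top -0.5 end [-99.06 -98.71 -97.95] topz [114.73 116.69 119.17] tilt z/x 0.008012873572768127 rail end [-128.56 -128.17 -127.33]
   z 65 y med -5.883119985025727 end -98.72139886877443
   z 95 y med -2.6909829117980597 end -98.93897375975263
top 64 end [-86.91 -86.84 -86.4 ] topz [114.89 117.05 119.19] tilt z/x -0.0152153686657362 rail end [-128.62 -128.21 -127.71]
   z 65 y med 58.775417202274255 end -85.56843399327603
   z 95 y med 61.550498400005445 end -86.88143924143448
```

Call:
step_arm(deltas=[[0,-0.0015,0,0,0],[0,0,0,0,0],[0,0,0,0,0],[0,0,0,0,0],[0,0,0,0,0]])

```text
time: 16.55
tool_pos: [612.8, -207.2, 79.1]
tcp_rot: [3.141, -0.003, 1.464]
contact_force: [2.6, 11.3, 4.1]
grip_width: 10.0
finger_force: 30.0
```

The press is now about 12.2 mm with a steady 11 N push, and the board is still held on the floor, so I'm handing in.

```bash
python3 -c "
from plant import bot
print(bot.close_job())"
```

```text
the job is handed in; nothing more can be done
None
```

The job is handed in: the divider is upright on the channel floor and still gripped, pressing the stop in about 12 mm with a wrist reading of about 11 N along the channel (part of it floor friction); none of the other things on the bench was touched.

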